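# Dock the telescopic camera stand and hold it up at full height

## Robot

A 6-joint arm with a two-finger parallel gripper is mounted at the origin on the work surface. World frame = base frame: x ahead of the robot, y to its left, z up, the work surface at z = 0. Lengths are in mm, angles in rad, forces in N, time in s.
With the tool pointing down it reaches from about 350 to 800 mm from the base axis. Payload 7.3 kg.
Tool frame: the origin (TCP) lies on the centre line of the jaws, within the pads' length; the fingertips stand 25 mm ahead of it and the grasp point (between the pads) lies 6 mm ahead of it (robot.tip_reach is the z of the fingertips in the tool frame, in mm); z points along the fingers, y is the direction in which the jaws open and shut (so a half turn about z gives the same grasp; the last joint's range is limited). The gripper opens to 85 mm and grips with 20 to 120 N. Pads are 22 mm wide; open, the fingers measure 114 mm over their backs; the gripper's body (76 mm by 85 mm) begins 54 mm behind the grasp point. The pads swing forward as they close: fully open they stand 13 mm farther back than shut.
Start: joints at [-1.297, 0.342, 1.524, -0, 1.275, -0.146], TCP at [214.001, -479.422, 256.322] pointing down, gripper open.
Joint ranges: [-2.53, 2.53], [-0.77, 2.02], [0.04, 2.7], [-1, 4.14], [0.28, 2.66], [-3.11, 3.11]. Speed limits (rad/s): [2.57, 2.57, 3.14, 3.14, 3.14, 3.14].

## Interface

Orientations are given as a 3x3 rotation matrix whose columns are the frame's x, y, z axes.
In Python, from workcell import robot, grab_frame, get_calibration gives the robot as it stands.
- The arm moves only by the tool apply_moves, never from a script. Its argument "moves" is a list of rows, each an object of numbers: "gripper": the finger opening in mm, from 0 to 85.4; "dx", "dy", "dz": the shift along the tool's x, y, z in mm; "spin": the turn about the tool's z in rad. A call has 1 to 20 rows; each row is the pose to reach, as a shift and turn from the pose commanded when the call began, along the tool's axes at that moment; what a row does not reach only later rows make up. A row lasts 1/12 s, in which the tool goes at most 41.7 mm and 7.16 degrees, less where a joint would pass 70% of its speed; a pose out of reach is approached as far as the arm can. A call with a gripper value outside its range is refused whole. The fingers move at their own pace and stop on an object; "squeeze" is the grip in N (left out, the last holds). Time passes only in rows, so rows that repeat a pose let the fingers close. It gives the time, the measured TCP pose, the force and the opening at its end, in the units of the state.
- robot.get_obs(): the state, without advancing time (a new reading comes with each control period).
- grab_frame(name): name is "scene" or "top" or "wrist"; returns the picture (384x512x3 uint8, red, green, blue); there is no depth.
- get_calibration(name): a dict with "fx", "fy", "cx", "cy" (pixels), "R" (3x3) and "t" (3): a world point X has camera coordinates R X + t. Camera axes: x right, y down, z forward; pixel columns grow to the right and rows downward; lengths in mm; the calibration is good to about 2 mm. The wrist camera is an equidistant fisheye: a pixel r from the principal point sees the ray r / f radians off the axis. A picture is of the moment at which its call begins: read the wrist's pose just before it. get_calibration takes no time and is no camera call; for the wrist camera it gives the pose at the moment of the call.
- robot.hand_in(): hands the job in, once; it reports no verdict.
The state is a dict: "t": time; "joints": joint angles; "joint_velocities": joint speeds; "effort": joint torques, N m; "tcp_pos": TCP position; "tcp_rot": TCP orientation; "force": force on the tool from outside, world axes, zero at the start; "wrist_torque": the same for the moment, N m; "finger_gap": opening from 0.0 (shut) to 1.0 (fully open).
Only numpy, scipy, OpenCV 4.12 (cv2) and the standard library are available. Lean on these libraries where they do the work, as an engineer would, in place of code of your own. Each camera call takes 0.05 s, during which the arm holds its last target.

## Task

Get the little telescopic camera stand ready to film the dough: with the mast still closed, push its square foot under the lips of the metal corner bracket until it is square and flush against both fences. Then squeeze the release button on the side of the stand's head, pull the head straight up past the first stop to the second stop (mast fully out), and finish still gripping it there, with the foot still flush in the corner, because the mast drops if let go. Leave the other things on the island where they are.

Things in the scene. Friction and masses are not known exactly. Their poses are not given: they have to be found in the camera images.
- dock_corner (a point): Inner corner of the fixed aluminium corner bracket, on the island top. Two fences, 140 mm long, 27 mm high: the far one's inner face is the plane x = 0 of this frame and runs along -y from here, the side one's is the plane y = 0 and runs along -x. Docked, the foot's centre is at x = y = -60 mm in this frame, axes parallel to it.
- dock: The corner bracket itself, fixed; same origin and axes as dock_corner. 10 mm wide lips overhang inwards from the top of both fences, undersides 22 mm above the island, so that the 18 mm thick foot slides beneath them and cannot lift.
- foot_center (a point): Centre (9 mm above its underside) of the stand's square dark steel foot, 120 x 120 x 18 mm, loose, slides easily (friction about 0.3). It starts 30 to 65 mm short of flush along both bracket axes and turned up to 0.3 rad from them; its +x edge goes to the far fence, its +y edge to the side fence.
- head_grip (a point): Centre of the stand's head, a black block 34 (x) by 36 (y) by 45 mm high on the mast; axes as the foot's. 137.5 mm above the foot's underside when closed, 130 mm more fully out. 10 mm stud on top. The button, a grey 13 mm disc, stands 6 mm proud of the middle of its -y face; the +y face is flat. Gripping across y (42 mm, 36 mm with the button flush) presses it.
- button (a joint): Release button: 0 = out, 0.006 = flush with the face of the head, at most 0.0065. It springs out; pressing fully takes about 5 N. The mast is latched closed (2 mm of play) unless the button is pressed about 4 mm or more.
- head (a joint): Travel of the head with the inner tube out of the middle tube, m: 0 closed, 0.065 out. It comes out first; its end is the first stop.
- middle_tube (a joint): Travel of the middle tube out of the outer tube, m: 0 closed, 0.065 out. It follows once the first stop is reached; its end is the second stop. Pulling takes about 1.5 N, then 3 N; both tubes sink back when the head is let go.
- stand: The whole camera stand; origin at the centre of the underside of its foot, z up the mast, 0.7 to 1 kg in all. The mast stands 12 mm off the foot's centre towards +x and 12 mm towards +y: outer tube 28 mm thick, with a 35 mm collar whose top is 110 mm above the island.
- proofing_box: Bystander, fixed: white plastic proofing box with a clipped grey lid, 416 x 296 mm, 152 mm high; origin at its underside's centre.
- banneton: Bystander, loose: oval wicker proving basket, about 250 x 170 mm, 72 mm high; origin at its underside's centre.
- bowl: Bystander, loose: dark grey silicone bowl, 170 mm across, 70 mm high; origin at its underside's centre.
- rolling_pin: Bystander, loose: wooden rolling pin lying flat, 370 mm long, 48 mm thick; x along it; origin at its underside's centre.
- sugar_pot: Bystander, loose: white ceramic sugar pot with lid, 86 mm across, 104 mm high; origin at its underside's centre.
- dough_scraper: Bystander, loose: steel dough scraper lying flat, 130 mm wide, 22 mm high; origin at its underside's centre.
- flour_jar: Bystander, loose: white ceramic jar, 90 mm across, 130 mm high; origin at its underside's centre.
Things that resemble listed ones, but are neither listed nor needed, are in the scene too. Leave any purple look-alike of the stand alone.

How it is judged (in metres and radians):
On the way, in this order (a step that is already met when the one before it is completed fails the run):
1. foot square and flush in the bracket's corner, mast still closed (x of foot_center in the frame of dock_corner above -0.064 m and y of foot_center in the frame of dock_corner above -0.064 m and angle between the x axis of foot_center and the x axis of dock_corner, either way round below 0.05 rad and value of joint each of head, middle_tube below 0.01 m), for 0.2 s.
2. button pressed and the head pulled up to the first stop (value of joint button above 0.003 m and value of joint head above 0.055 m), for 0.1 s.
At the end, for the whole second after the job is handed in: The program finishes while the gripper holds the head: inner tube at least 59 mm and middle tube at least 57 mm out (of 65 mm each), fingers pressing on the stand with more than 1 N, foot flat on the island (within 6 mm), its centre within 4 mm of flush with each fence and square within 0.05 rad (x of foot_center in the frame of dock_corner above -0.064 m and y of foot_center in the frame of dock_corner above -0.064 m and angle between the x axis of foot_center and the x axis of dock_corner, either way round below 0.05 rad and angle between foot_center's own z axis and vertical below 0.05 rad and height (world z) of stand below 0.006 m and value of joint head above 0.059 m and value of joint middle_tube above 0.057 m and contact force between the fingers and stand above 1 N); the arm keeps its last pose, push and grip.
It fails at once if the stand is tipped (angle between foot_center's own z axis and vertical above 0.2 rad).
It fails at once if a bystander is moved by more than 30 mm (distance of any of banneton, bowl, rolling_pin, sugar_pot, dough_scraper, flour_jar from where it was at the start of the episode above 0.03 m).
It also fails if it takes over 72 s, if anything falls off the work surface, if the arm or the gripper's body presses on something with over 40 N, if the wrist force passes 120 N, or if a joint passes its speed limit or range.

## Working session

There is one attempt and no reset: what is moved stays moved. The work goes in short steps, Python scripts to look and compute and a tool call to move; the robot and the scene stay as the last step left them, time stands still between calls to the robot, and variables do not carry over. Pictures are saved under pics/ and viewed, and the job is handed in when it is done.

Besides the shell and the picture viewer there is one more tool, called after "Request:" in YAML: its name, and indented under it one key for each argument. apply_moves: Moves the arm, as the interface text tells. Its arguments: {"type":"object","properties":{"moves":{"type":"array"},"squeeze":{"type":"number"}},"required":["moves"]}

```bash
mkdir -p pics; ls; python3 - <<'E'
from workcell import robot, grab_frame, get_calibration
import cv2, numpy as np
for n in ("scene","top","wrist"):
    c=get_calibration(n); print(n,{k:np.round(v,3).tolist() for k,v in c.items()})
    im=grab_frame(n); cv2.imwrite(f"pics/{n}0.png",cv2.cvtColor(im,cv2.COLOR_RGB2BGR))
o=robot.get_obs(); print(o)
E
```

```text
pics
scene {'fx': 381.836, 'fy': 381.836, 'cx': 256.674, 'cy': 196.022, 'R': [[0.812, 0.583, -0.009], [0.36, -0.514, -0.779], [-0.459, 0.629, -0.627]], 't': [-504.494, -66.177, 1570.885]}
top {'fx': 467.695, 'fy': 467.695, 'cx': 257.646, 'cy': 194.791, 'R': [[-0.025, -1.0, 0.001], [-0.997, 0.025, -0.075], [0.075, -0.003, -0.997]], 't': [74.185, 534.488, 1533.329]}
wrist {'fx': 297.319, 'fy': 297.319, 'cx': 260.73, 'cy': 193.692, 'R': [[0.408, -0.913, -0.002], [-0.874, -0.391, 0.288], [-0.264, -0.116, -0.958]], 't': [-523.912, -37.055, 380.069]}
{'t': 0.15, 'joints': array([-1.29702970e+00,  3.42549110e-01,  1.52474718e+00, -1.46795509e-05,
        1.27540848e+00, -1.45972508e-01]), 'joint_velocities': array([ 0.00045563, -0.00245324, -0.00453337,  0.00084636,  0.00095876,
        0.00147756]), 'effort': array([ 1.74163375e-03, -4.33908069e+01, -2.46147180e+01, -1.06050120e-04,
        5.75142229e-03, -3.11071062e-05]), 'tcp_pos': array([ 213.90985248, -479.16819968,  255.81023957]), 'tcp_rot': array([[ 9.13193560e-01,  4.07525979e-01, -3.14190028e-04],
       [ 4.07526074e-01, -9.13192948e-01,  1.06689581e-03],
       [ 1.47871642e-04, -1.10232301e-03, -9.99999382e-01]]), 'force': array([ 0.08622029, -0.44195876,  0.77232306]), 'wrist_torque': array([ 0.05309896, -0.02280854,  0.01361093]), 'finger_gap': 1.0005677850612924}
```

View pics/scene0.png

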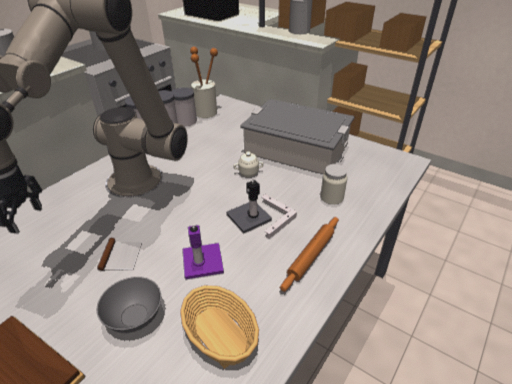

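View pics/top0.png

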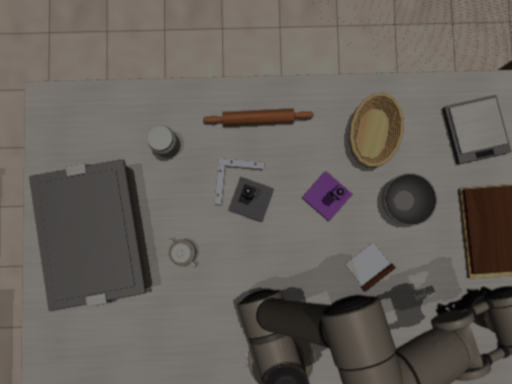

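View pics/wrist0.png

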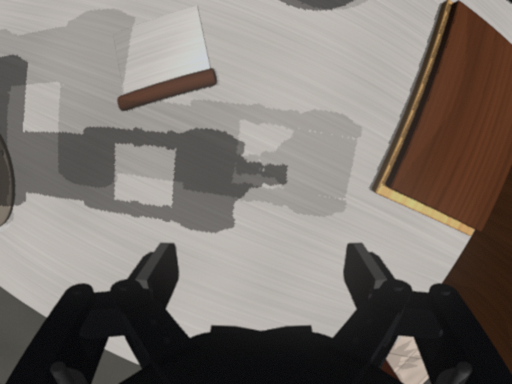

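```bash
python3 - <<'E'
import cv2
t=cv2.imread("pics/top0.png")[145:235,200:370]
cv2.imwrite("pics/crop_top.png",cv2.resize(t,None,fx=4.6,fy=4.6,interpolation=cv2.INTER_CUBIC))
t=cv2.imread("pics/scene0.png")[170:290,175:305]
cv2.imwrite("pics/crop_scene.png",cv2.resize(t,None,fx=5,fy=5,interpolation=cv2.INTER_CUBIC))
E
```

```text
(no output)
```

View pics/crop_top.png

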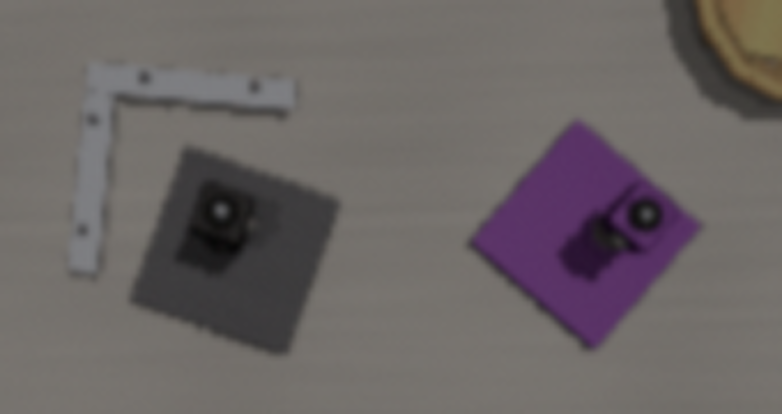

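View pics/crop_scene.png

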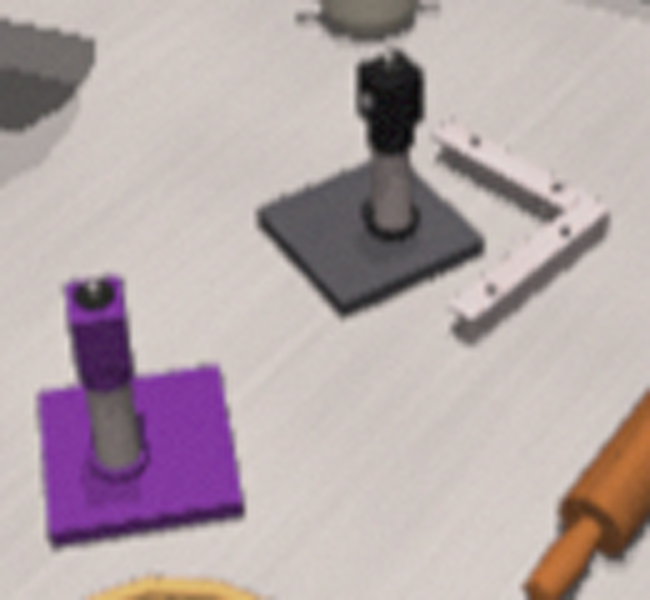

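The candidates are the dark stand at top px (250,198) and the purple one at (327,195). The dark one fits: it has a dark steel foot, a black head, a grey button on the right (-y) face, and the mast offset towards the bracket. The crops confirm this. Next I'll measure it.

```bash
cat > h.py <<'E'
import numpy as np, cv2
from workcell import robot, grab_frame, get_calibration
def ray(n,c,uv):
    uv=np.atleast_2d(np.asarray(uv,float)); x=(uv[:,0]-c['cx'])/c['fx']; y=(uv[:,1]-c['cy'])/c['fy']
    if n=='wrist':
        r=np.hypot(x,y); s=np.where(r>1e-9,np.sin(r)/np.maximum(r,1e-9),1); d=np.c_[x*s,y*s,np.cos(r)]
    else: d=np.c_[x,y,np.ones_like(x)]
    R=np.array(c['R']); t=np.array(c['t']); return -R.T@t, d@R
def onplane(n,c,uv,z):
    o,d=ray(n,c,uv); return o+d*((z-o[2])/d[:,2])[:,None]
def proj(n,c,X):
    p=np.atleast_2d(X)@np.array(c['R']).T+np.array(c['t'])
    if n=='wrist':
        th=np.arctan2(np.hypot(p[:,0],p[:,1]),p[:,2]); q=np.hypot(p[:,0],p[:,1]); k=th/np.maximum(q,1e-9)
        return np.c_[c['cx']+c['fx']*p[:,0]*k,c['cy']+c['fy']*p[:,1]*k]
    return np.c_[c['cx']+c['fx']*p[:,0]/p[:,2],c['cy']+c['fy']*p[:,1]/p[:,2]]
E
python3 - <<'E'
from h import *
im=cv2.imread("pics/top0.png"); c=get_calibration('top')
g=im.max(2).astype(int)
sub=im[145:235,200:290]
for p in [(210,160),(250,205),(265,210),(240,200),(225,190),(240,163),(258,165)]: print(p,im[p[1],p[0]])
m=(im.max(2)<95).astype(np.uint8); m[:, :215]=0; m[:,285:]=0; m[:172]=0; m[230:]=0
k,l,st,ce=cv2.connectedComponentsWithStats(m); i=1+np.argmax(st[1:,4]); print(st[i])
cs,_=cv2.findContours((l==i).astype(np.uint8),cv2.RETR_EXTERNAL,cv2.CHAIN_APPROX_NONE)
b=cv2.boxPoints(cv2.minAreaRect(cs[0])); print(b); P=onplane('top',c,b,18); print(P, P.mean(0)); print([np.linalg.norm(P[j]-P[j-1]) for j in range(4)])
e=[np.arctan2(*(P[j]-P[j-1])[[1,0]]) for j in range(4)];print(e)
mb=((im.min(2)>125)).astype(np.uint8); mb[:150]=0;mb[215:]=0;mb[:,:205]=0;mb[:,275:]=0
cv2.imwrite("pics/mb.png",cv2.resize(mb[145:235,200:290]*255,None,fx=6,fy=6,interpolation=0))
# crop estimates
cr=np.array([(112,95),(290,112),(97,272),(90,65),(296,80),(70,270)])/4.6+[200,145]-0.4
print(onplane('top',c,cr,27))
h=np.array([(221,211)])/4.6+[200,145]; print('stud',onplane('top',c,h,170))
E
```

```text
(210, 160) [108 113 117]
(250, 205) [60 58 60]
(265, 210) [64 64 66]
(240, 200) [30 29 30]
(225, 190) [111 115 119]
(240, 163) [128 125 125]
(258, 165) [129 126 125]
[ 228  177   46   45 1350]
[[227.0317  210.5113 ]
 [239.49776 175.60634]
 [274.086   187.95927]
 [261.61993 222.86424]]
[[486.55008689 163.73480055  18.        ]
 [601.97200954 119.84782632  18.        ]
 [557.76721453   5.63169114  18.        ]
 [442.81203402  50.07834232  18.        ]] [522.27533625  84.82316508  18.        ]
[np.float64(121.78180392134857), np.float64(123.48395335143171), np.float64(122.47199451115038), np.float64(123.24852261799421)]
[np.float64(1.2034383214354523), np.float64(-0.36334870427865873), np.float64(-1.9400698107451997), np.float64(2.7726534286973292)]
[[636.78006663 170.41361799  27.        ]
 [621.25232878  42.22325025  27.        ]
 [509.06900168 183.65857676  27.        ]
 [659.02078018 185.88739864  27.        ]
 [644.42384748  37.29235147  27.        ]
 [510.98566937 203.00223725  27.        ]]
stud [[537.39411133  89.91009134 170.        ]]
```

View pics/mb.png

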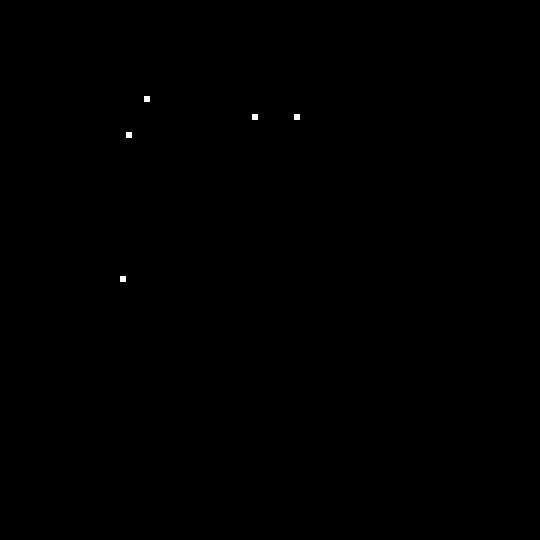

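Request:
apply_moves:
  moves:
    - {"dx": 528,"dy": -388,"spin": 0.787,"gripper": 85}
    - {"dx": 528,"dy": -388,"spin": 0.787,"gripper": 85}
    - {"dx": 528,"dy": -388,"spin": 0.787,"gripper": 85}
    - {"dx": 528,"dy": -388,"spin": 0.787,"gripper": 85}
    - {"dx": 528,"dy": -388,"spin": 0.787,"gripper": 85}
    - {"dx": 528,"dy": -388,"spin": 0.787,"gripper": 85}
    - {"dx": 528,"dy": -388,"spin": 0.787,"gripper": 85}
    - {"dx": 528,"dy": -388,"spin": 0.787,"gripper": 85}
    - {"dx": 528,"dy": -388,"spin": 0.787,"gripper": 85}
    - {"dx": 528,"dy": -388,"spin": 0.787,"gripper": 85}
    - {"dx": 528,"dy": -388,"spin": 0.787,"gripper": 85}
    - {"dx": 528,"dy": -388,"spin": 0.787,"gripper": 85}
    - {"dx": 528,"dy": -388,"spin": 0.787,"gripper": 85}
    - {"dx": 528,"dy": -388,"spin": 0.787,"gripper": 85}
    - {"dx": 528,"dy": -388,"spin": 0.787,"gripper": 85}
    - {"dx": 528,"dy": -388,"spin": 0.787,"gripper": 85}
    - {"dx": 528,"dy": -388,"spin": 0.787,"gripper": 85}
    - {"dx": 528,"dy": -388,"spin": 0.787,"gripper": 85}
    - {"dx": 528,"dy": -388,"spin": 0.787,"gripper": 85}
    - {"dx": 528,"dy": -388,"spin": 0.787,"gripper": 85}

```text
invalid input
```

```bash
python3 - <<'E'
from h import *
o=robot.get_obs();print(o['t'],o['tcp_pos'],o['tcp_rot'].round(3).tolist(),o['joints'].round(2),o['force'])
c=get_calibration('wrist'); im=grab_frame('wrist'); np.save('w1.npy',c,allow_pickle=True)
im=cv2.cvtColor(im,cv2.COLOR_RGB2BGR);cv2.imwrite('pics/w1.png',im)
cv2.imwrite('pics/w1b.png',cv2.resize(im,(768,576)))
E
```

```text
0.15 [ 213.90985248 -479.16819968  255.81023957] [[0.913, 0.408, -0.0], [0.408, -0.913, 0.001], [0.0, -0.001, -1.0]] [-1.3   0.34  1.52 -0.    1.28 -0.15] [ 0.08622029 -0.44195876  0.77232306]
```

View pics/w1b.png

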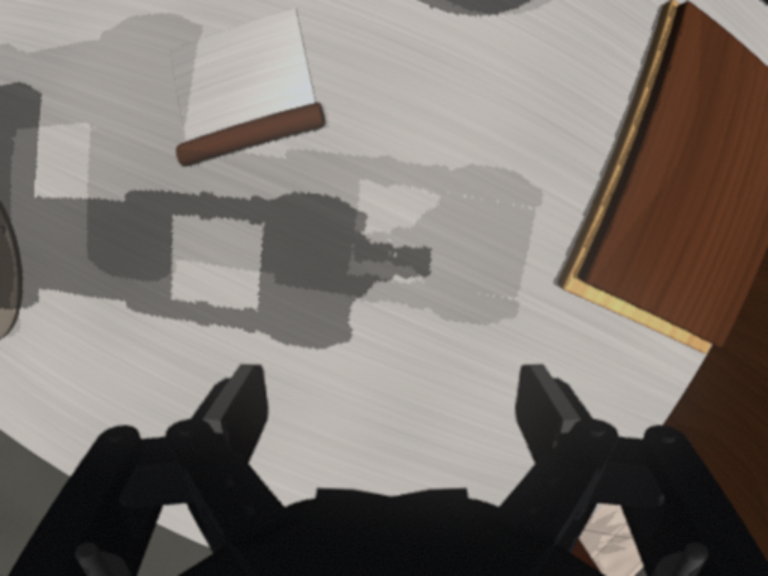

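The move was refused, and the arm still shows the same start view. I'll send rows with every field filled in.

Request:
apply_moves:
  moves:
    - {"gripper": 85,"dx": 30,"dy": -22,"dz": 0,"spin": 0.045}
    - {"gripper": 85,"dx": 60,"dy": -44,"dz": 0,"spin": 0.09}
  squeeze: 30

```text
t: 0.37
tcp_pos: [250.5, -414.8, 255.6]
tcp_rot: [[0.948, 0.319, -0.0], [0.319, -0.948, 0.001], [-0.0, -0.001, -1.0]]
force: [0.3, 0.3, -0.1]
finger_gap: 0.997
```

Request:
apply_moves:
  moves:
    - {"gripper": 85,"dx": 433,"dy": -388,"dz": 0,"spin": 0.697}
    - {"gripper": 85,"dx": 433,"dy": -388,"dz": 0,"spin": 0.697}
    - {"gripper": 85,"dx": 433,"dy": -388,"dz": 0,"spin": 0.697}
    - {"gripper": 85,"dx": 433,"dy": -388,"dz": 0,"spin": 0.697}
    - {"gripper": 85,"dx": 433,"dy": -388,"dz": 0,"spin": 0.697}
    - {"gripper": 85,"dx": 433,"dy": -388,"dz": 0,"spin": 0.697}
    - {"gripper": 85,"dx": 433,"dy": -388,"dz": 0,"spin": 0.697}
    - {"gripper": 85,"dx": 433,"dy": -388,"dz": 0,"spin": 0.697}
    - {"gripper": 85,"dx": 433,"dy": -388,"dz": 0,"spin": 0.697}
    - {"gripper": 85,"dx": 433,"dy": -388,"dz": 0,"spin": 0.697}
    - {"gripper": 85,"dx": 433,"dy": -388,"dz": 0,"spin": 0.697}
    - {"gripper": 85,"dx": 433,"dy": -388,"dz": 0,"spin": 0.697}
    - {"gripper": 85,"dx": 433,"dy": -388,"dz": 0,"spin": 0.697}
    - {"gripper": 85,"dx": 433,"dy": -388,"dz": 0,"spin": 0.697}
    - {"gripper": 85,"dx": 433,"dy": -388,"dz": 0,"spin": 0.697}
    - {"gripper": 85,"dx": 433,"dy": -388,"dz": 0,"spin": 0.697}
    - {"gripper": 85,"dx": 433,"dy": -388,"dz": 0,"spin": 0.697}
    - {"gripper": 85,"dx": 433,"dy": -388,"dz": 0,"spin": 0.697}

```text
t: 1.87
tcp_pos: [534.4, 92.3, 255.9]
tcp_rot: [[0.933, -0.359, -0.001], [-0.359, -0.933, -0.001], [-0.001, 0.001, -1.0]]
force: [-0.2, -0.0, -1.1]
finger_gap: 0.997
```

```bash
python3 - <<'E'
from h import *
o=robot.get_obs();print(o['t'],o['tcp_pos'],o['tcp_rot'].round(3).tolist(),o['joints'].round(2),o['force'])
c=get_calibration('wrist'); im=grab_frame('wrist'); np.save('w1.npy',c,allow_pickle=True)
im=cv2.cvtColor(im,cv2.COLOR_RGB2BGR);cv2.imwrite('pics/w2.png',im)
cv2.imwrite('pics/w2b.png',cv2.resize(im,(768,576)))
E
```

```text
1.8667 [534.42534729  92.26500562 255.87333796] [[0.933, -0.359, -0.001], [-0.359, -0.933, -0.001], [-0.001, 0.001, -1.0]] [ 0.03  0.37  1.48 -0.    1.29  1.97] [-0.19569053 -0.02929179 -1.11545458]
```

View pics/w2b.png

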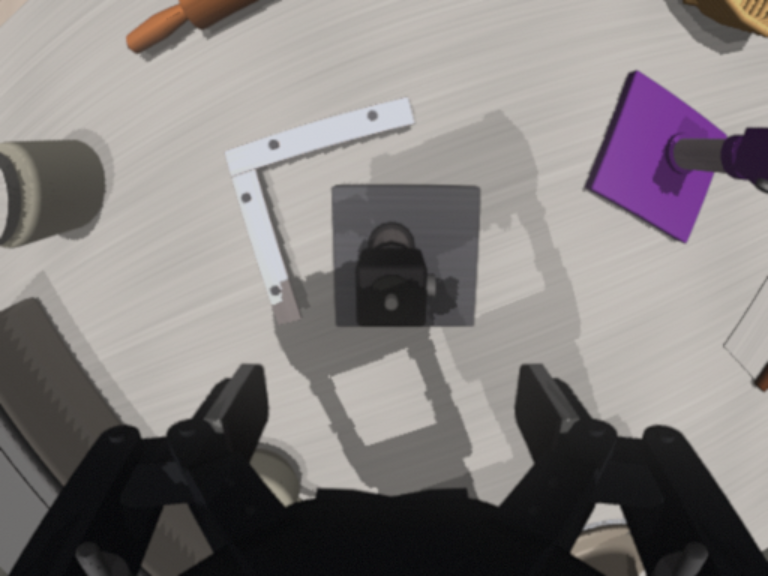

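```bash
python3 - <<'E'
from h import *
im=cv2.imread('pics/w2.png')
cv2.imwrite('pics/w2c.png',cv2.resize(im[60:225,140:330],None,fx=4,fy=4,interpolation=cv2.INTER_CUBIC)[:600])
E
```

```text
(no output)
```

View pics/w2c.png

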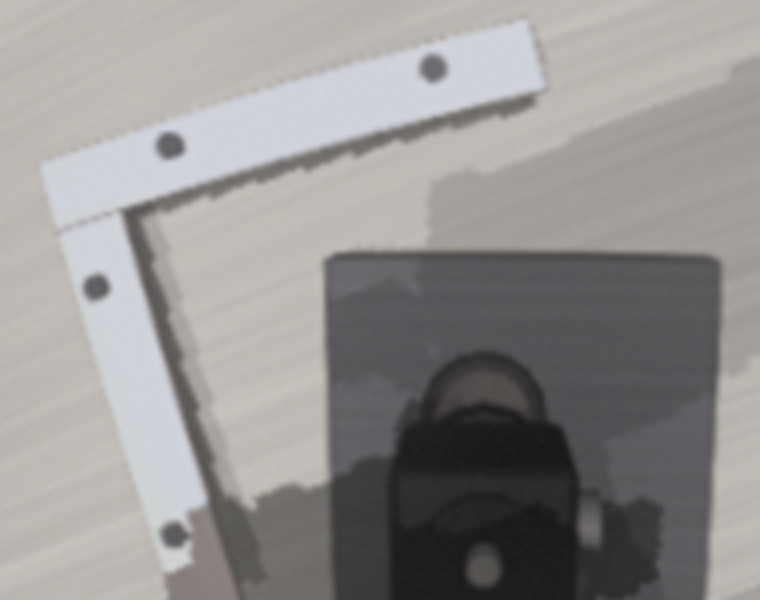

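```bash
python3 - <<'E'
from h import *
c=np.load('w1.npy',allow_pickle=True).item()
f=lambda p:np.array(p)/4.+[140,60]-0.375
F=onplane('wrist',c,np.r_[f([(326,256),(720,258)]),np.array([(336.5,326),(474.5,326)])/1.5-.17],18);print(F, F.mean(0))
print('yaw',np.arctan2(*(F[0]-F[1])[[1,0]])-np.pi/2,np.arctan2(*(F[1]-F[3])[[1,0]]),np.linalg.norm(F[0]-F[1]),np.linalg.norm(F[1]-F[3]))
B=onplane('wrist',c,f([(122,208),(545,90),(40,165),(528,20),(207,498)]),27);print(B)
yb=np.arctan2(*(B[0]-B[1])[[1,0]])-np.pi/2; print('byaw',yb,np.arctan2(*(B[2]-B[3])[[1,0]])-np.pi/2,np.arctan2(*(B[0]-B[4])[[1,0]]),[np.linalg.norm(a) for a in (B[0]-B[1],B[2]-B[3])])
R=lambda a:np.array([[np.cos(a),-np.sin(a)],[np.sin(a),np.cos(a)]])
D=B[0,:2]+R(yb)@[10,10]; print('dock',D,'target foot',D+R(yb)@[-60,-60],'head',D+R(yb)@[-48,-48])
print('stud',onplane('wrist',c,f([(484,566)]),169))
fy=-.36; print('outer in dock frame',R(yb).T@(B[2,:2]-D))
E
```

```text
[[601.73806053 117.75159013  18.        ]
 [559.42301773   7.46211266  18.        ]
 [490.55756151 160.27321252  18.        ]
 [447.66355602  49.10316513  18.        ]] [524.84554895  83.64752011  18.        ]
yaw -0.36635222127046396 -0.3566607932284933 118.12845417625435 119.2650599866047
[[639.25276094 167.87886088  27.        ]
 [623.98360384  40.012561    27.        ]
 [662.29955644 186.81727884  27.        ]
 [644.98775007  37.18489515  27.        ]
 [547.73785871 179.11835245  27.        ]]
byaw -0.11885221297429904 -0.11518347974765542 -0.12220399098354859 [np.float64(128.77475608583848), np.float64(150.63050450871583)]
dock [650.36794076 176.62258878] target foot [583.67686185 124.16022137] head [597.01507763 134.65269486]
stud [[540.59619323  90.66917508 169.        ]]
outer in dock frame [10.63863187 11.5375331 ]
```

The dark stand is directly ahead of the open jaws, with its head stud at about crop (484,566) and the button on the right side. Top and wrist views agree on its position to about 3 mm. The bracket's yaw is -0.118 and the foot's is -0.36. I'll descend over the head next.

Request:
apply_moves:
  moves:
    - {"gripper": 85,"dx": 2,"dy": -1,"dz": 20,"spin": 0}
    - {"gripper": 85,"dx": 2,"dy": -1,"dz": 50,"spin": 0}
    - {"gripper": 85,"dx": 2,"dy": -1,"dz": 80,"spin": 0}
    - {"gripper": 85,"dx": 2,"dy": -1,"dz": 100,"spin": 0}
    - {"gripper": 85,"dx": 2,"dy": -1,"dz": 112,"spin": 0}
    - {"gripper": 85,"dx": 2,"dy": -1,"dz": 112,"spin": 0}
    - {"gripper": 85,"dx": 2,"dy": -1,"dz": 112,"spin": 0}

```text
t: 2.5
tcp_pos: [536.8, 91.6, 144.4]
tcp_rot: [[0.933, -0.361, -0.001], [-0.361, -0.933, -0.0], [-0.001, 0.0, -1.0]]
force: [0.2, 0.1, 0.3]
finger_gap: 0.997
```

```bash
python3 - <<'E'
from h import *
o=robot.get_obs();print(o['t'],o['tcp_pos'],o['tcp_rot'].round(3).tolist(),o['force'])
c=get_calibration('wrist'); im=grab_frame('wrist'); np.save('w3.npy',c,allow_pickle=True)
im=cv2.cvtColor(im,cv2.COLOR_RGB2BGR);cv2.imwrite('pics/w3.png',im)
for q in ('scene',):
  s=cv2.cvtColor(grab_frame(q),cv2.COLOR_RGB2BGR);cv2.imwrite('pics/s3.png',s)
v=np.hstack([cv2.resize(im,(512,384)),]);cv2.imwrite('pics/w3b.png',cv2.resize(im,(768,576)))
cv2.imwrite('pics/s3b.png',cv2.resize(s[110:270,170:350],None,fx=3.6,fy=3.6,interpolation=2))
E
```

```text
2.5 [536.7999794   91.60593566 144.38574169] [[0.933, -0.361, -0.001], [-0.361, -0.933, -0.0], [-0.001, 0.0, -1.0]] [0.23294188 0.08062109 0.30451347]
```

View pics/w3b.png

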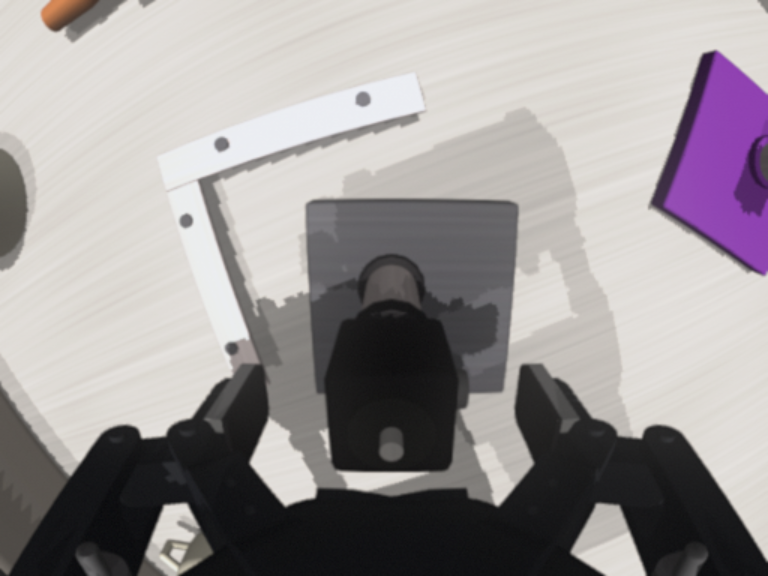

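View pics/s3b.png

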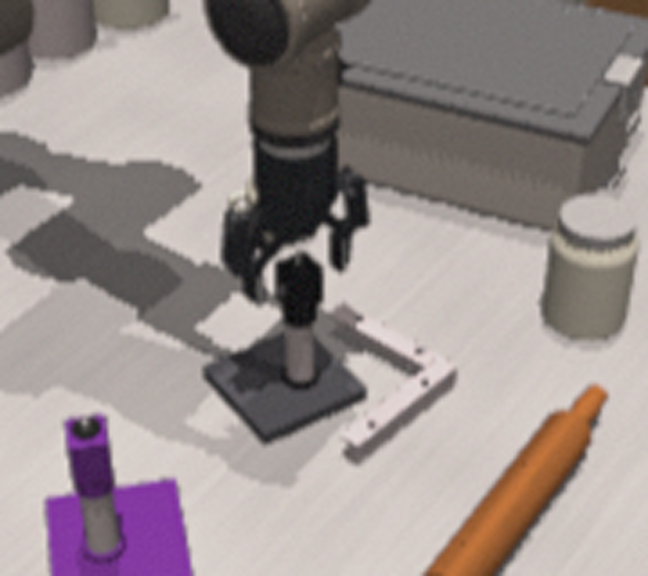

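The head sits centred between the fingers: its middle is at px 392, and the fingers are at 265 and 517. I'll close on it.

Request:
apply_moves:
  moves:
    - {"gripper": 60,"dx": 3,"dy": 0,"dz": 0,"spin": 0}
    - {"gripper": 30,"dx": 3,"dy": 0,"dz": 0,"spin": 0}
    - {"gripper": 30,"dx": 3,"dy": 0,"dz": 0,"spin": 0}
    - {"gripper": 30,"dx": 3,"dy": 0,"dz": 0,"spin": 0}
    - {"gripper": 30,"dx": 3,"dy": 0,"dz": 0,"spin": 0}
    - {"gripper": 30,"dx": 3,"dy": 0,"dz": 0,"spin": 0}
    - {"gripper": 30,"dx": 3,"dy": 0,"dz": 0,"spin": 0}
    - {"gripper": 30,"dx": 3,"dy": 0,"dz": 0,"spin": 0}
  squeeze: 30

```text
t: 3.27
tcp_pos: [539.9, 91.0, 144.9]
tcp_rot: [[0.933, -0.359, 0.0], [-0.359, -0.933, -0.001], [0.001, 0.001, -1.0]]
force: [-2.0, -4.4, 5.2]
finger_gap: 0.417
```

```bash
python3 - <<'E'
from h import *
o=robot.get_obs();print(o['t'],o['tcp_pos'],o['force'],o['wrist_torque'],o['finger_gap']*85.4)
E
```

```text
3.2667 [539.91854781  90.98241991 144.90261682] [-2.01551556 -4.40510522  5.20036847] [-0.74003094  0.35935936 -0.01957429] 35.60621019214452
```

Request:
apply_moves:
  moves:
    - {"gripper": 30,"dx": 3,"dy": -5,"dz": 0,"spin": -0.02}
    - {"gripper": 30,"dx": 6,"dy": -10,"dz": 0,"spin": -0.05}
    - {"gripper": 30,"dx": 9,"dy": -15,"dz": 0,"spin": -0.08}
    - {"gripper": 30,"dx": 12,"dy": -20,"dz": 0,"spin": -0.11}
    - {"gripper": 30,"dx": 15,"dy": -25,"dz": 0,"spin": -0.14}
    - {"gripper": 30,"dx": 18,"dy": -30,"dz": 0,"spin": -0.17}
    - {"gripper": 30,"dx": 21,"dy": -35,"dz": 0,"spin": -0.2}
    - {"gripper": 30,"dx": 24,"dy": -40,"dz": 0,"spin": -0.22}
    - {"gripper": 30,"dx": 27,"dy": -44,"dz": 0,"spin": -0.24}
    - {"gripper": 30,"dx": 30,"dy": -48,"dz": 0,"spin": -0.245}
    - {"gripper": 30,"dx": 30,"dy": -48,"dz": 0,"spin": -0.245}
    - {"gripper": 30,"dx": 30,"dy": -48,"dz": 0,"spin": -0.245}

```text
t: 4.27
tcp_pos: [585.4, 125.9, 144.8]
tcp_rot: [[0.993, -0.122, 0.001], [-0.122, -0.993, 0.0], [0.001, -0.0, -1.0]]
force: [-1.6, -1.9, 4.2]
finger_gap: 0.419
```

```bash
cat > look.py <<'E'
import sys
from h import *
k=sys.argv[1]
o=robot.get_obs();print(o['t'],o['tcp_pos'].round(1),'yaw',np.arctan2(o['tcp_rot'][1,0],o['tcp_rot'][0,0]).round(4),'F',o['force'].round(1),'M',o['wrist_torque'].round(2),o['finger_gap']*85.4)
c=get_calibration('wrist'); im=grab_frame('wrist'); np.save(f'w{k}.npy',c,allow_pickle=True)
im=cv2.cvtColor(im,cv2.COLOR_RGB2BGR);cv2.imwrite(f'pics/w{k}.png',im)
s=cv2.cvtColor(grab_frame('scene'),cv2.COLOR_RGB2BGR);cv2.imwrite(f'pics/s{k}.png',s)
a=cv2.resize(im[20:290,70:400],(660,540),interpolation=2)
cv2.imwrite(f'pics/w{k}b.png',a)
cv2.imwrite(f'pics/s{k}b.png',cv2.resize(s[110:270,170:350],None,fx=3.6,fy=3.6,interpolation=2))
E
python3 look.py 4
```

```text
4.2667 [585.4 125.9 144.8] yaw -0.1219 F [-1.6 -1.9  4.2] M [-0.06  0.17  0.09] 35.788856949947515
```

View pics/w4b.png

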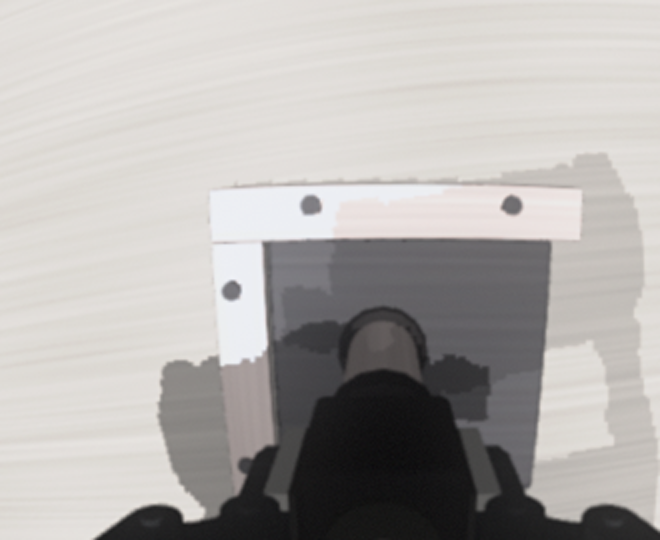

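View pics/s4b.png

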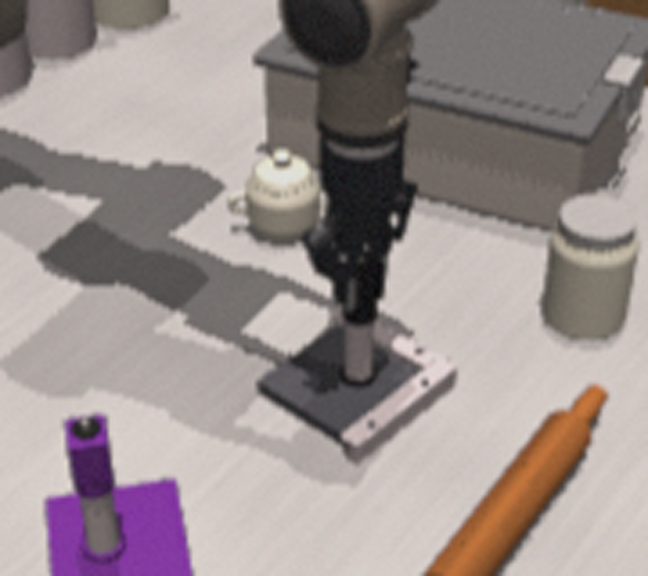

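The foot is square and its edges are going under both lips. I'll ease it in while watching the force.

Request:
apply_moves:
  moves:
    - {"gripper": 30,"dx": 2,"dy": -2,"dz": 0,"spin": 0}
    - {"gripper": 30,"dx": 4,"dy": -3,"dz": 0,"spin": 0}
    - {"gripper": 30,"dx": 6,"dy": -5,"dz": 0,"spin": 0}
    - {"gripper": 30,"dx": 8,"dy": -7,"dz": 0,"spin": 0}
    - {"gripper": 30,"dx": 8,"dy": -7,"dz": 0,"spin": 0}
    - {"gripper": 30,"dx": 8,"dy": -7,"dz": 0,"spin": 0}

```text
t: 4.87
tcp_pos: [593.6, 131.4, 144.8]
tcp_rot: [[0.993, -0.122, -0.0], [-0.122, -0.993, -0.001], [-0.0, 0.001, -1.0]]
force: [-2.9, -2.4, 6.6]
finger_gap: 0.417
```

Request:
apply_moves:
  moves:
    - {"gripper": 30,"dx": 1,"dy": -1,"dz": 0,"spin": 0}
    - {"gripper": 30,"dx": 2,"dy": -2,"dz": 0,"spin": 0}
    - {"gripper": 30,"dx": 2,"dy": -2,"dz": 0,"spin": 0}
    - {"gripper": 30,"dx": 2,"dy": -2,"dz": 0,"spin": 0}

```text
t: 5.2
tcp_pos: [595.5, 132.9, 144.9]
tcp_rot: [[0.993, -0.122, -0.001], [-0.122, -0.993, -0.001], [-0.001, 0.001, -1.0]]
force: [-4.7, -4.1, 7.8]
finger_gap: 0.416
```

```bash
python3 look.py 5
```

```text
5.2 [595.5 132.9 144.9] yaw -0.1223 F [-4.7 -4.1  7.8] M [-0.51  0.71  0.01] 35.48406599992648
```

View pics/w5b.png

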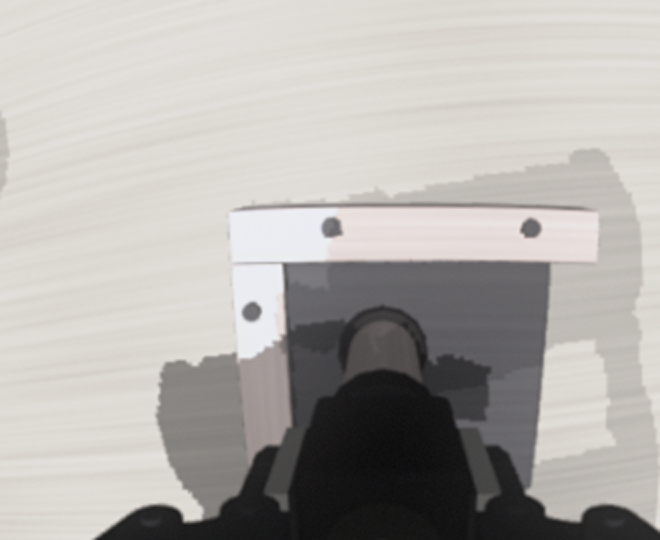

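Request:
apply_moves:
  moves:
    - {"gripper": 30,"dx": 1,"dy": -1,"dz": 0,"spin": 0}
    - {"gripper": 30,"dx": 2,"dy": -2,"dz": 0,"spin": 0}
    - {"gripper": 30,"dx": 2,"dy": -2,"dz": 0,"spin": 0}
    - {"gripper": 30,"dx": 2,"dy": -2,"dz": 0,"spin": 0}

```text
t: 5.63
tcp_pos: [596.7, 133.8, 145.1]
tcp_rot: [[0.993, -0.122, -0.004], [-0.122, -0.993, -0.003], [-0.003, 0.003, -1.0]]
force: [-9.7, -7.0, 11.4]
finger_gap: 0.417
```

```bash
python3 look.py 6
```

```text
5.6333 [596.7 133.8 145.1] yaw -0.1221 F [-9.7 -7.  11.4] M [-1.25  1.54  0.1 ] 35.62605193769599
```

View pics/w6b.png

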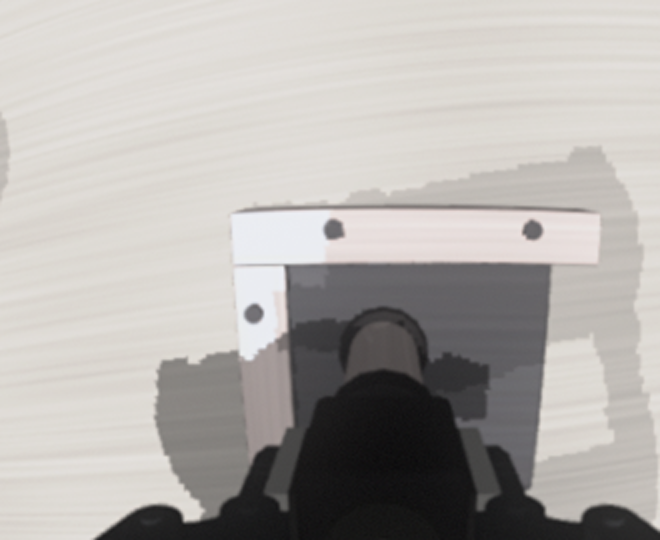

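```bash
python3 - <<'E'
from h import *
im=cv2.imread('pics/w6.png');cv2.imwrite('pics/w6c.png',cv2.resize(im[110:260,180:380],None,fx=4,fy=4,interpolation=2))
E
```

```text
(no output)
```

View pics/w6c.png

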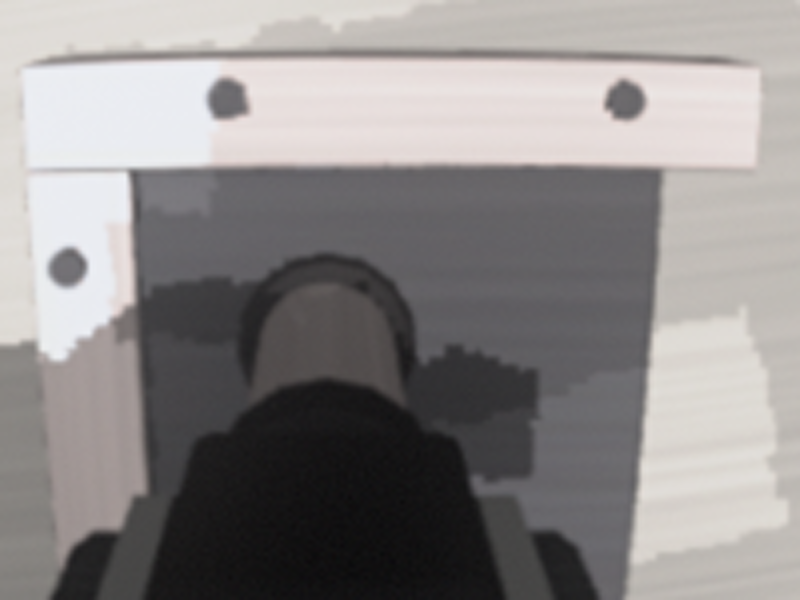

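```bash
python3 - <<'E'
from h import *
c=np.load('w6.npy',allow_pickle=True).item()
f=lambda p:np.array(p)/4.+[180,110]-0.375
B=onplane('wrist',c,f([(132,170),(757,168),(147,480),(24,68),(757,66)]),27)[:,:2]
F=onplane('wrist',c,f([(661,170),(644,420),(630,590)]),18)[:,:2]
yb=np.arctan2(*(B[0]-B[1])[::-1])-np.pi/2; print('yaw dock',yb,np.arctan2(*(B[0]-B[2])[::-1]),np.arctan2(*(B[3]-B[4])[::-1])-np.pi/2)
print('foot yaw',np.arctan2(*(F[0]-F[2])[::-1]))
R=np.array([[np.cos(yb),-np.sin(yb)],[np.sin(yb),np.cos(yb)]])
D=B[0]+R@[10,10];print('D',D); print('B',(B-D)@R);print('F',(F-D)@R)
print('tcp',(np.array([596.7,133.8])-D)@R)
E
```

```text
yaw dock -0.10896856646857511 -0.1195392393566946 -0.11033587386387267
foot yaw -0.10682474128591431
D [649.70006606 176.92241568]
B [[ -10.          -10.        ]
 [ -10.         -139.28145008]
 [ -77.78639723   -9.28342548]
 [  11.62026972   11.32153806]
 [  11.41586413 -138.17335184]]
F [[ -12.19860681 -120.61153309]
 [ -69.06570293 -120.30375778]
 [-112.92710035 -120.82747771]]
tcp [-47.99601805 -48.6305664 ]
```

Request:
apply_moves:
  moves:
    - {"gripper": 30,"dx": 1,"dy": 0,"dz": 0,"spin": 0}
    - {"gripper": 30,"dx": 2,"dy": 0,"dz": 0,"spin": 0}
    - {"gripper": 30,"dx": 3,"dy": -1,"dz": 0,"spin": 0}
    - {"gripper": 30,"dx": 3,"dy": -1,"dz": 0,"spin": 0}
    - {"gripper": 30,"dx": 3,"dy": -1,"dz": 0,"spin": 0}

```text
t: 6.15
tcp_pos: [598.7, 133.9, 145.5]
tcp_rot: [[0.993, -0.122, -0.006], [-0.122, -0.993, -0.004], [-0.006, 0.004, -1.0]]
force: [-14.2, -10.1, 18.5]
finger_gap: 0.415
```

```bash
python3 look.py 7
```

```text
6.15 [598.7 133.9 145.5] yaw -0.1221 F [-14.2 -10.1  18.5] M [-1.77  2.55 -0.04] 35.4501732487342
```

View pics/w7b.png

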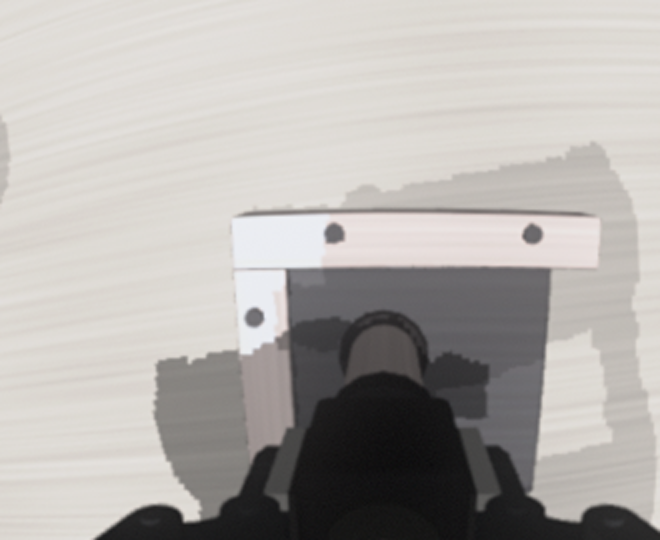

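The foot is flush: its right edge is at y=-120.4 mm in the bracket frame, the yaws match, and pushing further no longer moves the foot relative to the lips. I'll relax the push a little and then pull up.

Request:
apply_moves:
  moves:
    - {"gripper": 30,"dx": -1,"dy": 1,"dz": 0,"spin": 0}
    - {"gripper": 30,"dx": -2,"dy": 2,"dz": 0,"spin": 0}
    - {"gripper": 30,"dx": -2,"dy": 2,"dz": 0,"spin": 0}
    - {"gripper": 30,"dx": -2,"dy": 2,"dz": -3,"spin": 0}
    - {"gripper": 30,"dx": -2,"dy": 2,"dz": -8,"spin": 0}
    - {"gripper": 30,"dx": -2,"dy": 2,"dz": -14,"spin": 0}
    - {"gripper": 30,"dx": -2,"dy": 2,"dz": -20,"spin": 0}
    - {"gripper": 30,"dx": -2,"dy": 2,"dz": -20,"spin": 0}
    - {"gripper": 30,"dx": -2,"dy": 2,"dz": -20,"spin": 0}
  squeeze: 40

```text
t: 7.0
tcp_pos: [598.2, 133.6, 164.2]
tcp_rot: [[0.993, -0.122, -0.003], [-0.122, -0.993, -0.001], [-0.003, 0.001, -1.0]]
force: [-4.5, -3.4, -0.8]
finger_gap: 0.413
```

```bash
python3 look.py 8
```

```text
7.0 [598.2 133.6 164.2] yaw -0.1221 F [-4.5 -3.4 -0.8] M [-0.77  0.87  0.01] 35.23012557220133
```

View pics/w8b.png

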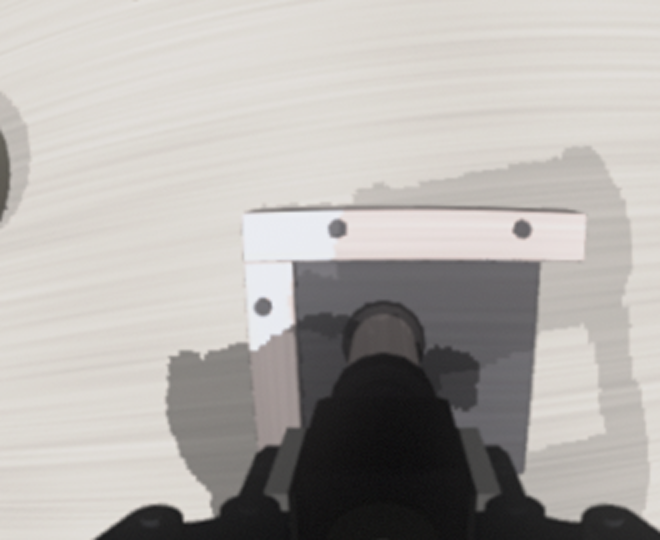

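View pics/s8b.png

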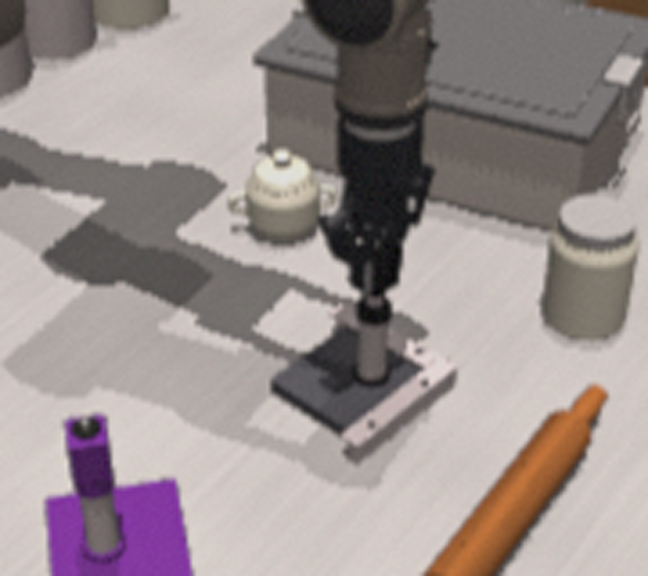

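The head is coming out of the collar and the foot is still in place. I'll keep pulling.

Request:
apply_moves:
  moves:
    - {"gripper": 30,"dx": 0,"dy": 0,"dz": -7,"spin": 0}
    - {"gripper": 30,"dx": 0,"dy": 0,"dz": -14,"spin": 0}
    - {"gripper": 30,"dx": 0,"dy": 0,"dz": -21,"spin": 0}
    - {"gripper": 30,"dx": 0,"dy": 0,"dz": -28,"spin": 0}
    - {"gripper": 30,"dx": 0,"dy": 0,"dz": -35,"spin": 0}
    - {"gripper": 30,"dx": 0,"dy": 0,"dz": -42,"spin": 0}
    - {"gripper": 30,"dx": 0,"dy": 0,"dz": -49,"spin": 0}
    - {"gripper": 30,"dx": 0,"dy": 0,"dz": -56,"spin": 0}
    - {"gripper": 30,"dx": 0,"dy": 0,"dz": -60,"spin": 0}
    - {"gripper": 30,"dx": 0,"dy": 0,"dz": -60,"spin": 0}
    - {"gripper": 30,"dx": 0,"dy": 0,"dz": -60,"spin": 0}

```text
t: 8.02
tcp_pos: [598.9, 133.9, 224.8]
tcp_rot: [[0.993, -0.122, -0.001], [-0.122, -0.993, -0.0], [-0.001, 0.001, -1.0]]
force: [-4.0, -2.2, -2.4]
finger_gap: 0.416
```

Request:
apply_moves:
  moves:
    - {"gripper": 30,"dx": 0,"dy": 0,"dz": -6,"spin": 0}
    - {"gripper": 30,"dx": 0,"dy": 0,"dz": -12,"spin": 0}
    - {"gripper": 30,"dx": 0,"dy": 0,"dz": -18,"spin": 0}
    - {"gripper": 30,"dx": 0,"dy": 0,"dz": -24,"spin": 0}
    - {"gripper": 30,"dx": 0,"dy": 0,"dz": -30,"spin": 0}
    - {"gripper": 30,"dx": 0,"dy": 0,"dz": -34,"spin": 0}
    - {"gripper": 30,"dx": 0,"dy": 0,"dz": -38,"spin": 0}
    - {"gripper": 30,"dx": 0,"dy": 0,"dz": -38,"spin": 0}
    - {"gripper": 30,"dx": 0,"dy": 0,"dz": -38,"spin": 0}

```text
t: 8.77
tcp_pos: [599.3, 134.0, 262.5]
tcp_rot: [[0.993, -0.122, 0.0], [-0.122, -0.993, -0.0], [0.0, 0.0, -1.0]]
force: [-4.1, -3.0, -1.9]
finger_gap: 0.416
```

```bash
python3 look.py 9
```

```text
8.7667 [599.3 134.  262.5] yaw -0.1222 F [-4.1 -3.  -1.9] M [-0.8   0.85 -0.03] 35.50003267649261
```

View pics/w9b.png

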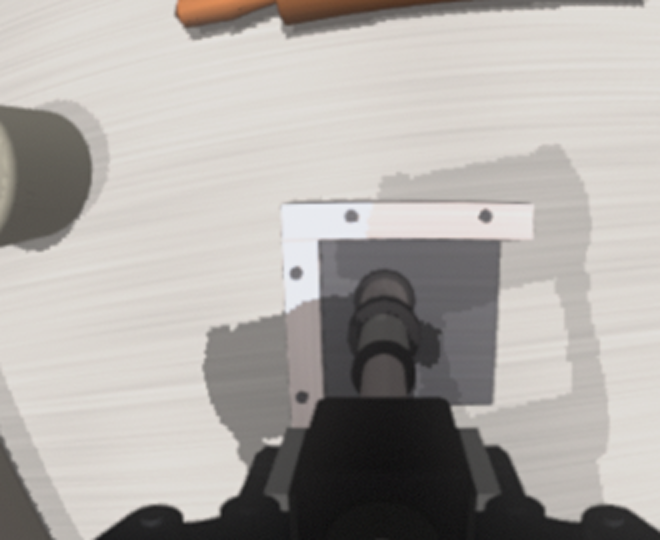

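View pics/s9b.png

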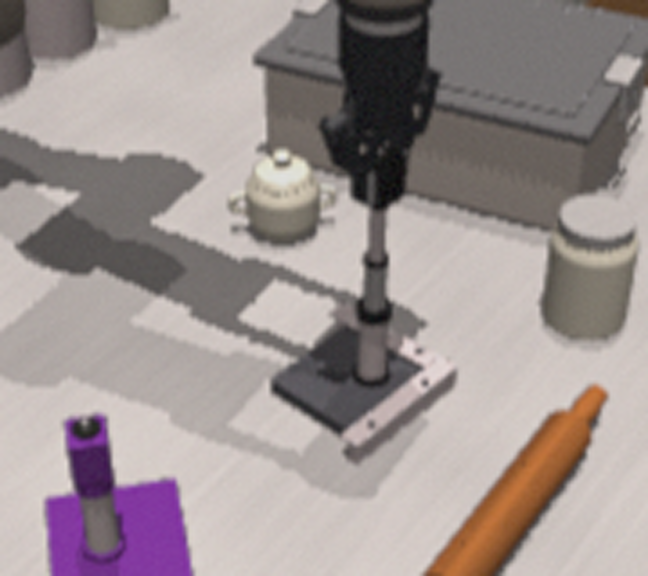

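Both tubes are out and the foot is in the corner. I'll creep up to feel the second stop.

Request:
apply_moves:
  moves:
    - {"gripper": 30,"dx": 0,"dy": 0,"dz": -3,"spin": 0}
    - {"gripper": 30,"dx": 0,"dy": 0,"dz": -6,"spin": 0}
    - {"gripper": 30,"dx": 0,"dy": 0,"dz": -8,"spin": 0}
    - {"gripper": 30,"dx": 0,"dy": 0,"dz": -8,"spin": 0}
    - {"gripper": 30,"dx": 0,"dy": 0,"dz": -8,"spin": 0}

```text
t: 9.28
tcp_pos: [599.3, 134.0, 270.5]
tcp_rot: [[0.993, -0.122, 0.0], [-0.122, -0.993, -0.0], [0.0, 0.0, -1.0]]
force: [-3.0, -3.1, -2.3]
finger_gap: 0.414
```

Request:
apply_moves:
  moves:
    - {"gripper": 30,"dx": 0,"dy": 0,"dz": -1,"spin": 0}
    - {"gripper": 30,"dx": 0,"dy": 0,"dz": -2,"spin": 0}
    - {"gripper": 30,"dx": 0,"dy": 0,"dz": -2,"spin": 0}
    - {"gripper": 30,"dx": 0,"dy": 0,"dz": -2,"spin": 0}

```text
t: 9.62
tcp_pos: [599.3, 134.1, 272.4]
tcp_rot: [[0.993, -0.122, 0.0], [-0.122, -0.993, -0.0], [0.0, 0.0, -1.0]]
force: [-3.7, -3.0, -1.8]
finger_gap: 0.415
```

Request:
apply_moves:
  moves:
    - {"gripper": 30,"dx": 0,"dy": 0,"dz": -1,"spin": 0}
    - {"gripper": 30,"dx": 0,"dy": 0,"dz": -1,"spin": 0}
    - {"gripper": 30,"dx": 0,"dy": 0,"dz": -1,"spin": 0}

```text
t: 9.87
tcp_pos: [599.3, 134.1, 273.4]
tcp_rot: [[0.993, -0.122, 0.0], [-0.122, -0.993, -0.0], [0.0, 0.0, -1.0]]
force: [-3.1, -2.7, -1.8]
finger_gap: 0.415
```

Request:
apply_moves:
  moves:
    - {"gripper": 30,"dx": 0,"dy": 0,"dz": -1,"spin": 0}
    - {"gripper": 30,"dx": 0,"dy": 0,"dz": -1,"spin": 0}
    - {"gripper": 30,"dx": 0,"dy": 0,"dz": -1,"spin": 0}

```text
t: 10.12
tcp_pos: [599.3, 134.0, 274.4]
tcp_rot: [[0.993, -0.122, 0.0], [-0.122, -0.993, -0.0], [0.0, 0.0, -1.0]]
force: [-2.0, -1.8, -1.2]
finger_gap: 0.415
```

```bash
python3 look.py 10; python3 - <<'E'
import cv2
s=cv2.imread('pics/s10.png');cv2.imwrite('pics/s10c.png',cv2.resize(s[120:240,220:310],None,fx=5,fy=5,interpolation=2))
E
```

```text
10.1167 [599.3 134.  274.4] yaw -0.1222 F [-2.  -1.8 -1.2] M [-0.7   0.72 -0.03] 35.450968549464626
```

View pics/w10b.png

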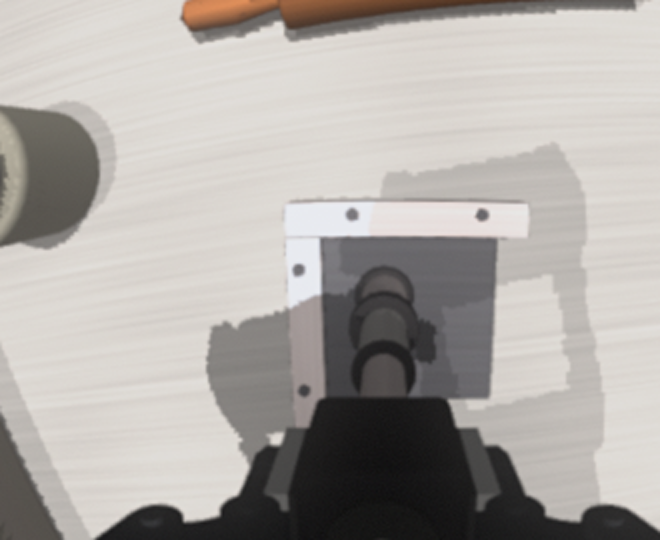

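View pics/s10c.png

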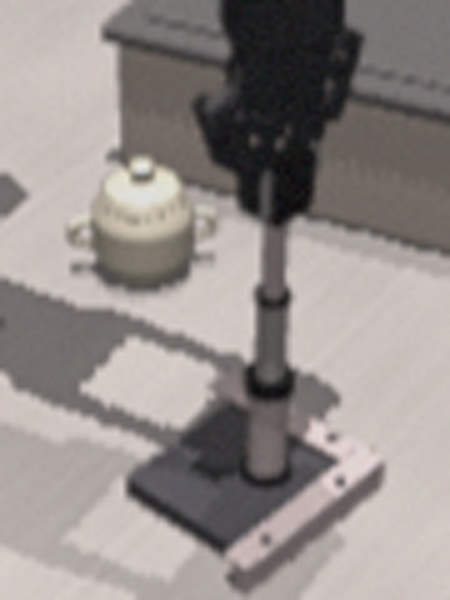

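```bash
python3 - <<'E'
from h import *
from scipy.optimize import brentq
c=get_calibration('scene')
for z in (18,90,110,115,175,180,240,245,250): print(z,proj('scene',c,[[597.5,134.5,z]]).round(1))
for n,r in (('headbot',163.6),('midcollar',179),('lowcollar',196)):
  print(n,brentq(lambda z:proj('scene',c,[[597.5,134.5,z]])[0,1]-r,0,400))
# foot flush check from the wrist
c=np.load('w10.npy',allow_pickle=True).item()
f=lambda p:np.array(p)/2.+[70,20]-0.25
B=onplane('wrist',c,f([(321,238),(528,237),(324,400)]),27)[:,:2]
F=onplane('wrist',c,f([(496,240),(490,397)]),18)[:,:2]
yb=-.118;R=np.array([[np.cos(yb),-np.sin(yb)],[np.sin(yb),np.cos(yb)]]);D=B[0]+R@[10,10]
print(D,(B-D)@R,(F-D)@R)
E
```

```text
18 [[273.1 214.4]]
90 [[273.5 198.9]]
110 [[273.6 194.4]]
115 [[273.7 193.3]]
175 [[274.  179.1]]
180 [[274.  177.9]]
240 [[274.4 162.9]]
245 [[274.4 161.6]]
250 [[274.5 160.3]]
headbot 237.21930056720316
midcollar 175.58705323948314
lowcollar 102.90037471034246
[649.42189578 176.62072931] [[ -10.          -10.        ]
 [  -8.68814823 -139.0511441 ]
 [-116.82342736   -8.75716451]] [[ -12.04448426 -120.25401882]
 [-118.90784101 -120.99723708]]
```

Request:
apply_moves:
  moves:
    - {"gripper": 30,"dx": 0,"dy": 0,"dz": -1,"spin": 0}
    - {"gripper": 30,"dx": 0,"dy": 0,"dz": -1,"spin": 0}
    - {"gripper": 30,"dx": 0,"dy": 0,"dz": -1,"spin": 0}

```text
t: 10.47
tcp_pos: [599.3, 134.0, 275.4]
tcp_rot: [[0.993, -0.122, 0.0], [-0.122, -0.993, -0.0], [0.0, 0.0, -1.0]]
force: [-3.1, -2.6, -1.4]
finger_gap: 0.416
```

Request:
apply_moves:
  moves:
    - {"gripper": 30,"dx": 0,"dy": 0,"dz": -1,"spin": 0}
    - {"gripper": 30,"dx": 0,"dy": 0,"dz": -1,"spin": 0}
    - {"gripper": 30,"dx": 0,"dy": 0,"dz": -1,"spin": 0}

```text
t: 10.72
tcp_pos: [599.2, 134.4, 275.6]
tcp_rot: [[0.993, -0.122, -0.001], [-0.122, -0.993, 0.001], [-0.001, -0.001, -1.0]]
force: [-1.2, -0.6, -8.3]
finger_gap: 0.42
```

Request:
apply_moves:
  moves:
    - {"gripper": 30,"dx": 0,"dy": 0,"dz": -1,"spin": 0}
    - {"gripper": 30,"dx": 0,"dy": 0,"dz": -1,"spin": 0}
    - {"gripper": 30,"dx": 0,"dy": 0,"dz": -1,"spin": 0}

```text
t: 10.97
tcp_pos: [599.2, 134.3, 276.9]
tcp_rot: [[0.993, -0.122, -0.001], [-0.122, -0.993, 0.0], [-0.001, -0.0, -1.0]]
force: [-0.9, 0.7, -8.4]
finger_gap: 0.415
```

```bash
python3 look.py 11
```

```text
10.9667 [599.2 134.3 276.9] yaw -0.1221 F [-0.9  0.7 -8.4] M [0.01 0.25 0.03] 35.41018716803717
```

View pics/w11b.png

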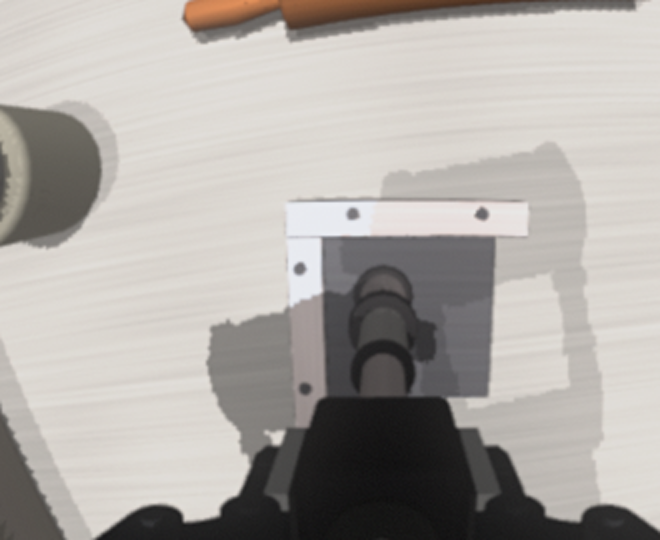

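The second stop is at z≈275.6: Fz jumped to -8 and stayed there, which means the stand's weight was just being lifted. I'll lower 3 mm so the foot rests flat, with a slight push into the corner.

Request:
apply_moves:
  moves:
    - {"gripper": 30,"dx": 0,"dy": 0,"dz": 1,"spin": 0}
    - {"gripper": 30,"dx": 0,"dy": 0,"dz": 2,"spin": 0}
    - {"gripper": 30,"dx": 0,"dy": 0,"dz": 3,"spin": 0}
    - {"gripper": 30,"dx": 0,"dy": 0,"dz": 3,"spin": 0}
    - {"gripper": 30,"dx": 1,"dy": -1,"dz": 3,"spin": 0}
    - {"gripper": 30,"dx": 1,"dy": -1,"dz": 3,"spin": 0}
    - {"gripper": 30,"dx": 1,"dy": -1,"dz": 3,"spin": 0}
    - {"gripper": 30,"dx": 1,"dy": -1,"dz": 3,"spin": 0}

```text
t: 11.73
tcp_pos: [600.3, 134.7, 274.5]
tcp_rot: [[0.993, -0.122, 0.0], [-0.122, -0.993, -0.001], [0.0, 0.0, -1.0]]
force: [-2.9, -1.8, -1.4]
finger_gap: 0.42
```

```bash
python3 look.py 12; python3 - <<'E'
import cv2
s=cv2.imread('pics/s12.png');a=cv2.resize(s[120:240,200:310],None,fx=4,fy=4,interpolation=2)
w=cv2.imread('pics/w12.png');b=cv2.resize(w[110:230,200:350],None,fx=5,fy=5,interpolation=2)
cv2.imwrite('pics/s12c.png',a);cv2.imwrite('pics/w12c.png',b)
E
```

```text
11.7333 [600.3 134.7 274.5] yaw -0.1223 F [-2.9 -1.8 -1.4] M [-0.37  0.91  0.04] 35.86935162557097
```

View pics/w12c.png

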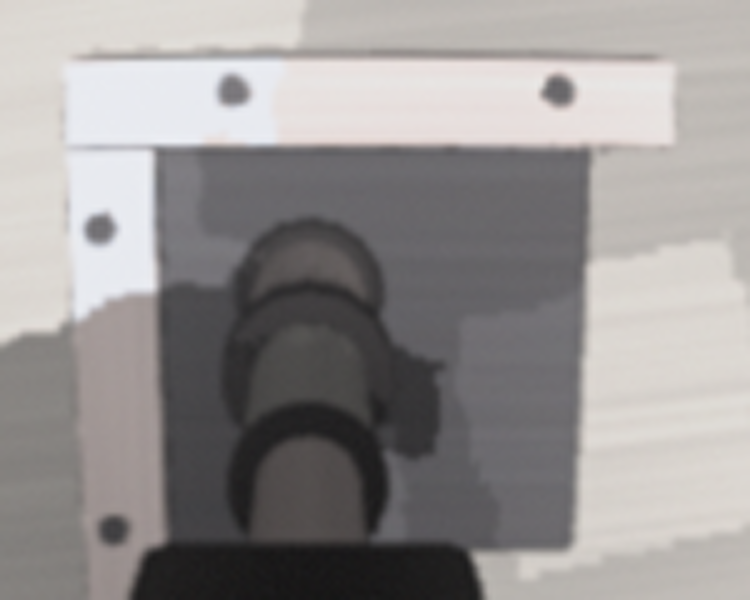

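View pics/s12c.png

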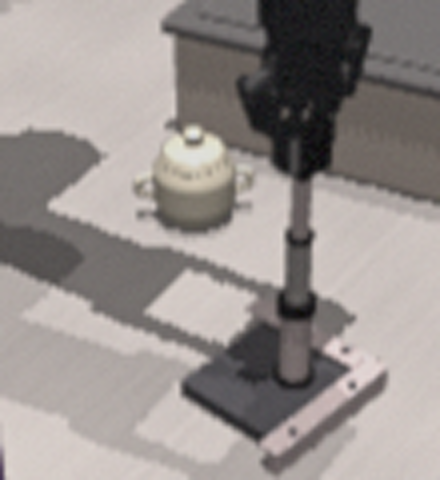

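Final numeric check of the foot's edges in the bracket frame.

```bash
python3 - <<'E'
from h import *
c=np.load('w12.npy',allow_pickle=True).item()
f=lambda p:np.array(p)/5.+[200,110]-0.4
B=onplane('wrist',c,f([(156,148),(675,146),(168,540),(65,60),(673,58)]),27)[:,:2]
F=onplane('wrist',c,f([(588,152),(574,545),(490,549)]),18)[:,:2]
yb=np.mean([np.arctan2(*(B[3]-B[4])[::-1])-np.pi/2,np.arctan2(*(B[0]-B[1])[::-1])-np.pi/2,np.arctan2(*(B[0]-B[2])[::-1])])
R=np.array([[np.cos(yb),-np.sin(yb)],[np.sin(yb),np.cos(yb)]]);D=B[0]+R@[10,10]
print('yaw',yb,'foot yaw',np.arctan2(*(F[0]-F[1])[::-1]));print(D,((B-D)@R).round(1).tolist(),((F-D)@R).round(1).tolist())
print(np.mean(grab_frame('top')))
cv2.imwrite('pics/t12.png',cv2.cvtColor(grab_frame('top'),cv2.COLOR_RGB2BGR))
E
```

```text
yaw -0.11234440981666231 foot yaw -0.10878987945548037
[649.73865437 176.64262165] [[-10.0, -10.0], [-9.5, -139.6], [-113.2, -9.5], [12.5, 12.0], [12.7, -138.4]] [[-12.4, -118.9], [-119.5, -119.3], [-120.3, -96.0]]
100.7016364203559
```

View pics/t12.png

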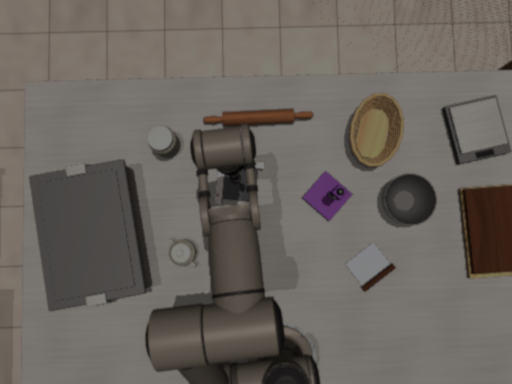

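The foot's near edges measure -119.5 to -120.3 mm in x and about -119 mm in y, where flush is -120. It is square to within 0.004 rad. In the top view the bystanders and the purple stand (327,195) haven't moved. Handing in.

```bash
python3 -c "
from workcell import robot
print(robot.hand_in())"
```

```text
the job is handed in; nothing more can be done
None
```

I docked the stand's foot in the corner, pressed the button by gripping the head, and pulled the mast out to the second stop. I handed in at about 12 s of robot time, still gripping the head. `hand_in` gives no verdict, so these are my own last checks:

- **Foot:** its near edges measure about -120 mm in x and -119 mm in y in the bracket frame, where flush is -120 mm. It is square within about 0.004 rad. These come from the wrist camera, good to about 2 mm.
- **Mast:** I felt the second stop at TCP height 275.6 mm, where the downward pull jumped to about 8 N. That is about 130.5 mm of travel. I then lowered to 274.5 mm so the foot rests on the island, which leaves about 129 mm of the 130 mm out.
- **Grip:** the fingers are set to 40 N. The opening reads 35.9 mm, which means the button is flush. The push left into the corner is about 3 N.
- **Other objects:** nothing else, including the purple stand, looks moved in the final top view.

While feeling for the stop I commanded 2 mm past it, so the foot may have lifted about 1 mm before it was set down again. The only other hitch was my first move call, which was refused as invalid input before anything moved.

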